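# Couple the tow coupler to the ball stand and lock it

### The arm

A 7-joint arm with a two-finger parallel gripper is mounted at the origin on a cart in front of the work surface, level with it; the furniture and walls round the work are solid. World frame = base frame: x ahead of the robot, y to its left, z up, the work surface at z = 0. Lengths are in m, angles in degrees, forces in N, time in s.
With the tool pointing down it reaches from about 0.425 to 0.875 m from the base axis. Payload 4.7 kg.
Tool frame: the origin (TCP) lies at the very end of the fingers, on their centre line; the grasp point (between the pads) lies 19 mm behind it (env.grip_point_offset is the distance from the TCP to the grasp point, in m); z points along the fingers, y is the line along which they close (so a half turn about z gives the same grasp; the last joint's range is limited). The gripper opens to 87 mm and grips with 3 to 60 N. Pads are 19 mm wide; open, the fingers measure 117 mm over their backs; the gripper's body (75 mm by 190 mm) begins 51 mm behind the grasp point.
Start: joints at [64.578, 18.392, -4.016, 83.108, 1.295, 78.541, -3.26], TCP at [0.287, -0.583, 0.223] pointing down, gripper open.
Joint ranges: [-163.93, 163.93], [-17.29, 119.83], [-79.2, 71.16], [3.27, 140.29], [-89.18, 269.18], [5.43, 117.66], [-154.24, 154.24]. Speed limits (degrees/s): [147.25, 147.25, 180, 180, 180, 180, 180].

### API

Orientations are given as [roll, pitch, yaw] about the fixed x, y, z axes, in that order (R = Rz(yaw) Ry(pitch) Rx(roll)).
In Python, from cell import env gives the robot as it stands.
- The arm moves only by the tool jog_arm, never from a script. Its argument "motion" is a list of rows, each an object of numbers: "x", "y", "z": the shift along the tool's x, y, z in cm; "ax", "ay", "az": the turn, a rotation vector about the tool's x, y, z in degrees. In form: [{"x": .., "y": .., "z": .., "ax": .., "ay": .., "az": ..}, ...]. A call has exactly 5 rows; each row shifts and turns the commanded pose from where the row before left it, along the tool's axes as they then stand; what a row does not reach is not made up. A row lasts 1/10 s, in which the tool goes at most 50 mm and 8.59 degrees, less where a joint would pass 70% of its speed; a pose out of reach is approached as far as the arm can. A call is refused whole if a number of a shift passes 5 or a number of a turn 8.59, either way. A call with a gripper value outside its range is refused whole. "claw" is the gripper command: -1 is shut, 1 is fully open, values between are in proportion, set as the call begins (left out, the last holds). The fingers move at their own pace and stop on an object; "squeeze" is the grip in N (left out, the last holds). Time passes only in rows, so rows that do not move let the fingers close, or fill a call up. It gives the time, the measured TCP pose, the force, the opening and the grip force at its end, in the units of the state.
- env.get_obs(): the state, without advancing time (a new reading comes with each control period).
- env.read_camera(name): name is "scene" or "top" or "wrist"; returns the picture (400x640x3 uint8, red, green, blue); there is no depth.
- env.camera_params(name): a dict with "fx", "fy", "cx", "cy" (pixels), "extrinsics" (4x4, takes a point from world to camera coordinates). Camera axes: x right, y up, looking along -z (the intrinsics and any distortion apply to the point x, -y, -z); pixel columns grow to the right and rows downward; lengths in m; the calibration is good to about 2 mm. A picture is of the moment at which its call begins: read the wrist's pose just before it. camera_params takes no time and is no camera call; for the wrist camera it gives the pose at the moment of the call.
- env.sign_off(): hands the job in; it is judged then, once.
The state is a dict: "time_s": time; "qpos": joint angles; "joint_velocities": joint speeds; "effort": joint torques, N m; "tool_pos": TCP position; "tool_rot": TCP orientation; "force": force on the tool from outside, world axes, zero at the start; "wrist_torque": the same for the moment, N m; "grip_width": finger opening in m; "grasp_force": force on a finger pad.
Only numpy, scipy, OpenCV 4.12 (cv2) and the standard library are available. Lean on these libraries where they do the work, as an engineer would, in place of code of your own. Each camera call takes 0.05 s, during which the arm holds its last target. There are 200 camera calls.

### The job

Raise the handle of the loose tow coupler, set the coupler on the test stand with its socket over the ball and its tail on the rest, and press it fully home on the ball; to bed its tight liner, hold it there for one second pressed on the ball with about 23 N, counting the coupler's own weight (less than 17 N does not bed it, 30 N spoils it). Then press the handle all the way down to lock it and let go, leaving the other things on the bench where they are.

Things in the scene. Friction and masses are not known exactly. Their poses are not given: they have to be found in the camera images.
- coupler: Loose dark steel tow coupler, about 0.8 kg, 182 mm long. Square head 60 long x 56 wide x 54 high (x -30 to 30; grip its flat sides across y), then cheeks with the handle, then a drawbar stub 37 mm wide, top 32 mm high, back to x = -152. Origin: on the underside below the head's centre; z up, x from tail to head. Starts level on the bench.
- handle (a joint): Angle of the coupler's handle (rad): 0 fully down (locked, stop), 1.0 fully raised (stop). Hinge along the coupler's y at x = -42, z = 46 mm. Stiff by friction, stays where left; a spring helps it up: 1 to 3 N at the grip bar to raise, 5 to 7 N to press down. Down, its pawl reaches into the socket and keeps the ball out. Starts within 0.12 of down.
- grip (a point): Centre of the handle's grip bar at its free end: a black cross bar, 16 mm diameter, 28 mm long along the coupler's y, 75 mm from the hinge. Handle down: at x = -116, z = 58 mm of the coupler (18 mm free below it); raised: x = -72, z = 115 mm. Pinch its ends to raise it; to lower it push it tailward, then down, along its arc (straight down on the raised bar loads the liner).
- socket (a point): Where the ball's centre lies when the coupler is home: on the axis of the round socket in the head (45 mm bore, open below), 24 mm above the coupler's origin. Axes as the coupler's.
- foot (a point): Centre of the underside of the foot under the coupler's tail (22 x 34 mm), 130 mm behind the coupler's origin, level with its underside.
- stand: Test stand fixed to the bench: grey base 225 x 100 mm, its top 12 to 32 mm above the bench (differs each time), with a tow ball and, 130 mm behind it (-x of the stand), a rest block. Origin below the ball's centre, 12 mm under the base's top; the coupler belongs on it with its x along the stand's x.
- ball (a point): Centre of the 40 mm steel ball, 65 mm above the stand's origin. Pressed down on it, the coupler first stops 6 mm above home on its proud liner and needs about 14 N (its own weight of some 8 N included) to drive the liner into its seat; home is a hard stop, where 23 N (weight included; 17 to 29 will do) is to be held for a second.
- liner: Brass disc, 26 mm diameter, 4 mm thick, in the ceiling of the coupler's socket: a tight friction fit, 6 mm proud at the start. It moves only under about 14 N and stays where it is left, so a coupler let go too early stays too high. It must not be pressed on the ball with more than 30 N. Origin: centre of its underside.
- rest (a point): Centre of the top of the rest block (28 x 70 mm), 38.5 mm above the stand's origin. With the coupler home and held level its foot hangs 2.5 mm over it (so that the ball takes the whole push); let go, the tail sinks onto it.
- bush_44: Grey bushing, 44 mm diameter, 45 mm high, a bystander. Origin at the centre of its underside.
- thrust_washer: Flat grey washer, 68 mm diameter, 9 mm high, a bystander. Origin at the centre of its underside.
- tape_measure: Yellow tape measure, 34 x 80 x 62 mm, a bystander. Origin at the centre of its underside.

How it is judged (in metres and radians):
On the way, in this order (a step that is already met when the one before it is completed fails the run):
1. the handle is raised (0.8 rad or more) while the coupler is still off the stand (value of joint handle above 0.8 rad and distance between socket and ball above 0.05 m), for 0.1 s.
2. the coupler is pressed home on the ball (socket point no more than 1.5 mm above the ball's centre) and held there with more than 17 N between liner and ball, with the handle still raised (z of socket in the frame of ball below 0.0015 m and horizontal distance between socket and ball below 0.004 m and value of joint handle above 0.6 rad and contact force between liner and stand above 17 N), for 0.6 s.
At the end, for the whole second after the job is handed in: The coupler sits fully home on the ball (socket point no more than 1.5 mm above the ball's centre and within 4 mm of it sideways), level to within 0.05 rad, its foot on the rest (within 25 mm of its centre), at rest, with the handle fully down (below 0.06 rad) (z of socket in the frame of ball below 0.0015 m and horizontal distance between socket and ball below 0.004 m and value of joint handle below 0.06 rad and angle between coupler's own z axis and vertical below 0.05 rad and horizontal distance between foot and rest below 0.025 m and distance between foot and rest below 0.026 m and linear speed of coupler below 0.02 m/s); the robot touches nothing.
It fails at once if the liner is pressed on the ball with more than 30 N (contact force between liner and stand above 30 N).
It fails at once if a bystander (bushing, washer or tape measure) is moved more than 30 mm (distance of any of bush_44, thrust_washer, tape_measure from where it was at the start of the episode above 0.03 m).
It also fails if it takes over 72 s, if anything falls off the work surface, if the arm or the gripper's body presses on something with over 40 N, if the wrist force passes 120 N, or if a joint passes its speed limit or range.

## Working session

There is one attempt and no reset: what is moved stays moved. The work goes in short steps, Python scripts to look and compute and a tool call to move; the robot and the scene stay as the last step left them, time stands still between calls to the robot, and variables do not carry over. Pictures are saved under pics/ and viewed, at most 12 in all, crops included, and the job is handed in when it is done.

Besides the shell and the picture viewer there is one more tool, called by a JSON object that holds its "fn" and its "kwargs". jog_arm: Moves the arm, as the interface text tells. Its arguments: {"type":"object","properties":{"motion":{"type":"array"},"claw":{"type":"number"},"squeeze":{"type":"number"}},"required":["motion"]}

```bash
ls; mkdir -p pics; python3 - <<'E'
from cell import env
import cv2
for n in ("scene","top"):
    cv2.imwrite(f"pics/{n}0.png",env.read_camera(n)[:,:,::-1])
    p=env.camera_params(n);print(n,p)
print(env.get_obs())
E
```

```text
pics
scene {'fx': 413.91679412040867, 'fy': 413.91679412040867, 'cx': 326.8242324892131, 'cy': 192.41470197959728, 'extrinsics': array([[-0.45510399, -0.89034061,  0.01318947,  0.36266608],
       [ 0.60428556, -0.29793787,  0.73896684, -0.38975274],
       [-0.65400254,  0.34427696,  0.67361269, -0.71793151],
       [ 0.        ,  0.        ,  0.        ,  1.        ]])}
top {'fx': 513.9469277787213, 'fy': 513.9469277787213, 'cx': 322.0158528749012, 'cy': 191.90612441407657, 'extrinsics': array([[ 0.0038142 , -0.99997367,  0.00617362,  0.1079159 ],
       [ 0.98948985,  0.00466649,  0.14452704, -0.61979628],
       [-0.14455205,  0.00555748,  0.98948159, -1.17384153],
       [ 0.        ,  0.        ,  0.        ,  1.        ]])}
{'time_s': 0.1, 'qpos': array([64.57994932, 18.43683093, -4.01594087, 83.16791573,  1.2959211 ,
       78.53952013, -3.26018036]), 'joint_velocities': array([-0.06081755, -0.20444211, -0.0267306 , -0.17580385,  0.0471596 ,
       -0.02896915, -0.01258625]), 'effort': array([ 6.35032739e-04, -4.92570269e+01, -4.05005571e-01, -3.13400316e+01,
       -6.41239271e-02,  3.94613435e-02,  6.56872862e-05]), 'tool_pos': array([ 0.28700226, -0.58266283,  0.22154802]), 'tool_rot': array([-1.79901016e+02,  6.12895838e-03,  2.62300427e+01]), 'force': array([-0.20827563,  0.20363187,  0.26003457]), 'wrist_torque': array([-0.01587949,  0.00469004, -0.04430567]), 'grasp_force': 0.0, 'grip_width': 0.08706218333677473}
```

View pics/scene0.png

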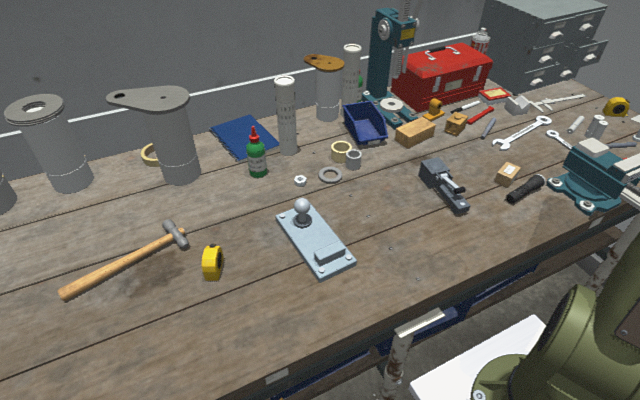

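View pics/top0.png

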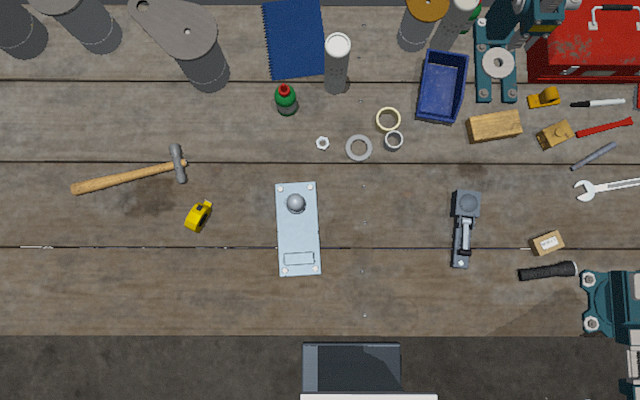

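The scene view shows the ball at about (302,205), the rest at (330,255) and the coupler from (437,170) to (460,207). In the top view the ball is at (296,203), the rest at (299,258) and the coupler runs from head (466,202) to tail (460,265). Next I'll zoom in to get exact pixels.

```bash
cat > h.py <<'E'
import numpy as np, cv2
def ray(p,u,v):
    E=np.array(p["extrinsics"]);R=E[:3,:3];t=E[:3,3]
    d=np.array([(u-p["cx"])/p["fx"],-(v-p["cy"])/p["fy"],-1.])
    return -R.T@t, R.T@d
def plane(p,u,v,z):
    o,d=ray(p,u,v); return o+d*(z-o[2])/d[2]
def tri(rs):
    A=np.zeros((3,3));b=np.zeros(3)
    for o,d in rs:
        d=d/np.linalg.norm(d);M=np.eye(3)-np.outer(d,d);A+=M;b+=M@o
    x=np.linalg.solve(A,b)
    return x,[float(np.linalg.norm(np.cross(x-o,d/np.linalg.norm(d)))) for o,d in rs]
def proj(p,X):
    c=np.array(p["extrinsics"])@np.append(X,1)
    return p["cx"]+p["fx"]*c[0]/-c[2], p["cy"]+p["fy"]*c[1]/c[2]
E
python3 - <<'E'
import cv2,numpy as np
t=cv2.imread("pics/top0.png");s=cv2.imread("pics/scene0.png")
f=lambda im,x,y:cv2.resize(im[y:y+75,x:x+100],None,fx=4,fy=4,interpolation=cv2.INTER_CUBIC)
# 100x75 crops x4 -> 400x300 each
g=np.vstack([np.hstack([f(t,420,190),f(s,395,145)]),np.hstack([cv2.resize(t[175:281,230:371],(400,300),interpolation=cv2.INTER_CUBIC),cv2.resize(s[190:281,255:376],(400,300),interpolation=cv2.INTER_CUBIC)])])
cv2.imwrite("pics/crops.png",g)
E
```

```text
(no output)
```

View pics/crops.png

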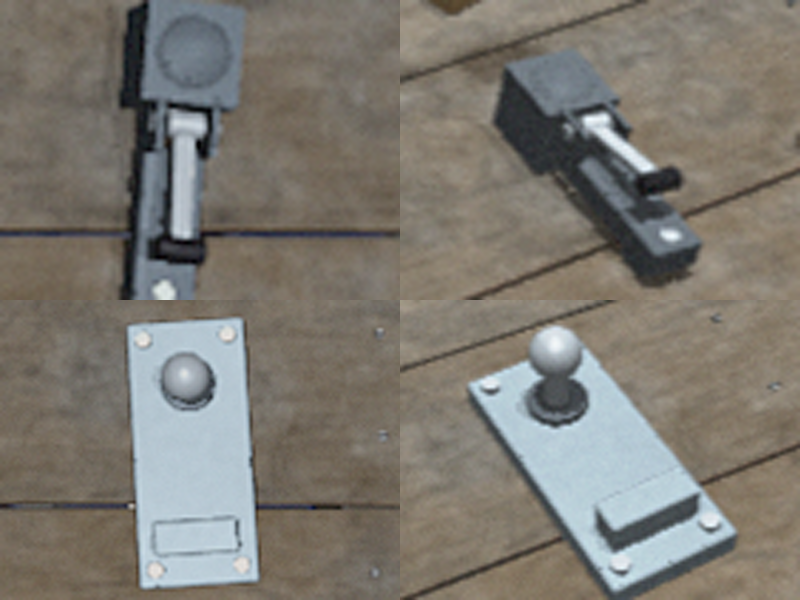

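The zoom shows these full-image pixels, given as top / scene:
- Head top centre: (468.7,203) / (435,165)
- Grip bar: (465,251.8) / (459.5,190)
- Tail bolt: (460.8,262.5) / (463,204)
- Ball: (295.6,201.5) / (302,205.2)
- Rest top: (299.4,258.4) / (330,250.7)

```bash
python3 - <<'E'
from cell import env
from h import *
T=env.camera_params("top");S=env.camera_params("scene")
for n,a,b in [("head",(468.7,203),(435,165)),("grip",(465,251.8),(459.5,190)),("bolt",(460.8,262.5),(463,204)),("ball",(295.6,201.5),(301.9,205.2)),("rest",(299.4,258.4),(330,250.7))]:
    x,e=tri([ray(T,*a),ray(S,*b)]);print(n,x.round(4),np.round(e,4))
h=plane(T,468.7,203,.054);b=plane(T,460.8,262.5,.034)
print("head",h,"bolt",b,"yaw",np.degrees(np.arctan2(*(h-b)[1::-1])),np.hypot(*(h-b)[:2]))
# stand corners top: bottom two/upper two
f=lambda u,v:(230+u*.3525,175+(v-300)*.3533)
for z in (.015,.025): print([plane(T,*f(*c),z)[:2].round(4).tolist() for c in [(128,326),(244,319),(257,581),(140,586)]])
E
```

```text
head [ 0.594  -0.2347  0.0504] [0.0005 0.0005]
grip [ 0.4789 -0.2214  0.055 ] [0.0005 0.0005]
bolt [ 0.4541 -0.2189  0.0273] [0.0013 0.0013]
ball [0.5932 0.1722 0.07  ] [0.0005 0.0005]
rest [0.463  0.163  0.0353] [0.0001 0.0001]
head [ 0.59325556 -0.23411384  0.054     ] bolt [ 0.45486163 -0.21611924  0.034     ] yaw -7.408289990609623 0.1395589024241337
[[0.6421, 0.2246], [0.6487, 0.1251], [0.4261, 0.113], [0.4216, 0.2108]]
[[0.6405, 0.2237], [0.647, 0.1251], [0.4262, 0.1131], [0.4217, 0.21]]
```

{"fn": "jog_arm", "kwargs": {"motion": [{"az":8.3},{"az":8.3},{"az":8.3},{"az":8.3},{"x":1.45,"y":-3.83}], "claw": 0.15, "squeeze": 15}}

```text
$.motion[0]: bad value
```

{"fn": "jog_arm", "kwargs": {"motion": [{"x":1.45,"y":-3.83},{"x":1.45,"y":-3.83},{"x":1.45,"y":-3.83},{"x":1.45,"y":-3.83},{"x":1.45,"y":-3.83}]}}

```text
$.motion[0]: bad value
```

{"fn": "jog_arm", "kwargs": {"motion": [{"x":1.45,"y":-3.83},{"x":1.45,"y":-3.83},{"x":1.45,"y":-3.83},{"x":1.45,"y":-3.83},{"z":3}]}}

```text
$.motion[0]: bad value
```

{"fn": "jog_arm", "kwargs": {"motion": [{},{},{},{},{}]}}

```text
$.motion[0]: bad value
```

```bash
python3 - <<'E'
from cell import env
from h import *
o=env.get_obs();p=env.camera_params("wrist")
im=env.read_camera("wrist")[:,:,::-1];cv2.imwrite("pics/w1.png",im)
print(o["tool_pos"],o["tool_rot"],o["time_s"],o["grip_width"],o["qpos"].round(1));print(p)
for n,X in dict(grip=(.478,-.2205,.058),head=(.5935,-.2345,.054),bolt=(.4545,-.2165,.034)).items(): print(n,proj(p,X))
E
```

```text
[ 0.28700226 -0.58266283  0.22154802] [-1.79901016e+02  6.12895838e-03  2.62300427e+01] 0.1 0.08706218333677473 [64.6 18.4 -4.  83.2  1.3 78.5 -3.3]
{'fx': 314.61242711147656, 'fy': 314.61242711147656, 'cx': 319.9390235148587, 'cy': 198.2112155743027, 'extrinsics': array([[ 4.41390632e-01, -8.97314766e-01, -7.21089452e-04,
        -6.48828125e-01],
       [ 8.68364919e-01,  4.27352357e-01, -2.51619417e-01,
         3.09596172e-02],
       [ 2.26089977e-01,  1.10436285e-01,  9.67825991e-01,
        -3.89742290e-01],
       [ 0.00000000e+00,  0.00000000e+00,  0.00000000e+00,
         1.00000000e+00]])}
grip (np.float64(17.742022437919445), np.float64(-226.3435200822219))
head (np.float64(77.6831804740836), np.float64(-395.5258473083319))
bolt (np.float64(32.50647473566062), np.float64(-169.103217032468))
```

View pics/w1.png

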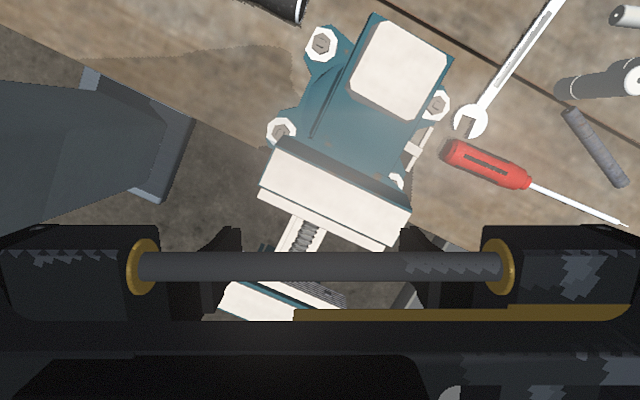

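All six keys are needed in each row. This picture shows only the vise below the start position.

{"fn": "jog_arm", "kwargs": {"motion": [{"x":0,"y":0,"z":-1,"ax":0,"ay":0,"az":8.3},{"x":0,"y":0,"z":-1,"ax":0,"ay":0,"az":8.3},{"x":0,"y":0,"z":-1,"ax":0,"ay":0,"az":8.3},{"x":0,"y":0,"z":0,"ax":0,"ay":0,"az":8.3},{"x":1.45,"y":-3.83,"z":0,"ax":0,"ay":0,"az":0}], "claw": 0.15, "squeeze": 15}}

```text
time_s: 0.65
tool_pos: [0.3014, -0.5511, 0.2518]
tool_rot: [179.8, 0.2, -7.7]
force: [0.3, -0.7, -0.6]
grip_width: 0.0558
grasp_force: 0.0
```

{"fn": "jog_arm", "kwargs": {"motion": [{"x":1.45,"y":-3.83,"z":0,"ax":0,"ay":0,"az":0},{"x":1.45,"y":-3.83,"z":0,"ax":0,"ay":0,"az":0},{"x":1.45,"y":-3.83,"z":0,"ax":0,"ay":0,"az":0},{"x":1.45,"y":-3.83,"z":0,"ax":0,"ay":0,"az":0},{"x":1.45,"y":-3.83,"z":0,"ax":0,"ay":0,"az":0}]}}

```text
time_s: 1.15
tool_pos: [0.4019, -0.3638, 0.2523]
tool_rot: [180.0, 0.0, -7.0]
force: [1.3, 0.1, -0.3]
grip_width: 0.05
grasp_force: 0.0
```

{"fn": "jog_arm", "kwargs": {"motion": [{"x":1.45,"y":-3.83,"z":0,"ax":0,"ay":0,"az":0},{"x":1.45,"y":-3.83,"z":0,"ax":0,"ay":0,"az":0},{"x":1.45,"y":-3.83,"z":1,"ax":0,"ay":0,"az":0},{"x":1.45,"y":-3.83,"z":2,"ax":0,"ay":0,"az":0},{"x":0,"y":0,"z":3,"ax":0,"ay":0,"az":0}]}}

```text
time_s: 1.65
tool_pos: [0.482, -0.2138, 0.1937]
tool_rot: [-179.9, -0.3, -6.4]
force: [0.1, 0.3, -0.1]
grip_width: 0.0499
grasp_force: 0.0
```

{"fn": "jog_arm", "kwargs": {"motion": [{"x":0,"y":0,"z":2,"ax":0,"ay":0,"az":0},{"x":0,"y":0,"z":0,"ax":0,"ay":0,"az":0},{"x":0,"y":0,"z":0,"ax":0,"ay":0,"az":0},{"x":0,"y":0,"z":0,"ax":0,"ay":0,"az":0},{"x":0,"y":0,"z":0,"ax":0,"ay":0,"az":0}]}}

```text
time_s: 2.15
tool_pos: [0.4784, -0.2211, 0.174]
tool_rot: [179.9, -0.1, -7.0]
force: [-0.2, -0.2, 0.3]
grip_width: 0.0499
grasp_force: 0.0
```

```bash
python3 - <<'E'
from cell import env
from h import *
o=env.get_obs();p=env.camera_params("wrist")
im=env.read_camera("wrist")[:,:,::-1];cv2.imwrite("pics/w2.png",im)
print(o["tool_pos"],o["tool_rot"],o["time_s"],o["grip_width"],o["force"],o["qpos"].round(1))
for n,X in dict(grip=(.478,-.2205,.058),head=(.5935,-.2345,.054),bolt=(.4545,-.2165,.034)).items(): print(n,proj(p,X))
E
```

```text
[ 0.47839588 -0.22113679  0.17399992] [ 1.79948257e+02 -1.33413214e-01 -7.00494497e+00] 2.15 0.04994162262588692 [-0.20348079 -0.18047407  0.29673104] [ 37.9   5.9 -17.  103.9   1.8  70.3 -76.6]
grip (np.float64(319.0823022562202), np.float64(193.87451946478996))
head (np.float64(318.6647622961692), np.float64(56.99841713132477))
bolt (np.float64(318.0377194890504), np.float64(211.2775879709627))
```

View pics/w2.png

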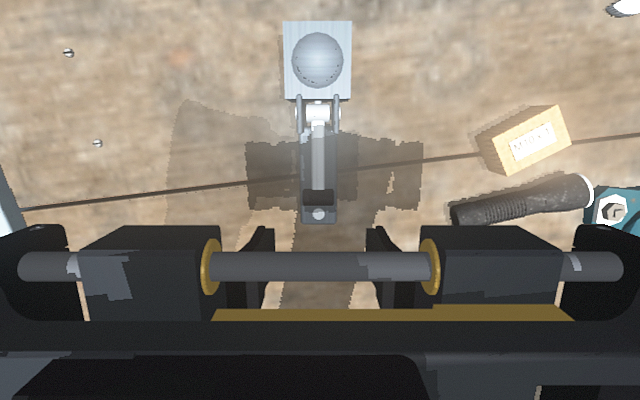

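The head is centred at (318,60), the bar at (319,197) and the bolt at (318,214). Each sits about 3 px (2 mm) tailward of prediction, and the yaw is right. I'll descend onto the bar and pinch it.

{"fn": "jog_arm", "kwargs": {"motion": [{"x":-0.2,"y":0,"z":3.5,"ax":0,"ay":0,"az":0},{"x":0,"y":0,"z":3.5,"ax":0,"ay":0,"az":0},{"x":0,"y":0,"z":3.4,"ax":0,"ay":0,"az":0},{"x":0,"y":0,"z":3.0,"ax":0,"ay":0,"az":0},{"x":0,"y":0,"z":0,"ax":0,"ay":0,"az":0}]}}

```text
time_s: 2.7
tool_pos: [0.4726, -0.2191, 0.0352]
tool_rot: [-179.9, 0.4, -7.0]
force: [-0.7, 0.8, 0.1]
grip_width: 0.05
grasp_force: 0.0
```

{"fn": "jog_arm", "kwargs": {"motion": [{"x":0,"y":0,"z":0,"ax":0,"ay":0,"az":0},{"x":0,"y":0,"z":0,"ax":0,"ay":0,"az":0},{"x":0,"y":0,"z":0,"ax":0,"ay":0,"az":0},{"x":0,"y":0,"z":0,"ax":0,"ay":0,"az":0},{"x":0,"y":0,"z":0,"ax":0,"ay":0,"az":0}], "claw": -0.6}}

```text
time_s: 3.2
tool_pos: [0.4772, -0.2196, 0.0402]
tool_rot: [-180.0, -0.2, -6.9]
force: [0.3, 3.7, 5.5]
grip_width: 0.0278
grasp_force: 15.0
```

{"fn": "jog_arm", "kwargs": {"motion": [{"x":0.16,"y":0,"z":-0.69,"ax":0,"ay":0,"az":0},{"x":0.22,"y":0,"z":-0.67,"ax":0,"ay":0,"az":0},{"x":0.28,"y":0,"z":-0.65,"ax":0,"ay":0,"az":0},{"x":0.34,"y":0,"z":-0.62,"ax":0,"ay":0,"az":0},{"x":0.4,"y":0,"z":-0.58,"ax":0,"ay":0,"az":0}]}}

```text
time_s: 3.7
tool_pos: [0.4884, -0.2217, 0.0707]
tool_rot: [-180.0, 0.2, -7.0]
force: [-3.1, 2.7, -2.0]
grip_width: 0.0281
grasp_force: 15.0
```

{"fn": "jog_arm", "kwargs": {"motion": [{"x":0.45,"y":0,"z":-0.55,"ax":0,"ay":0,"az":0},{"x":0.5,"y":0,"z":-0.5,"ax":0,"ay":0,"az":0},{"x":0.55,"y":0,"z":-0.45,"ax":0,"ay":0,"az":0},{"x":0.58,"y":0,"z":-0.39,"ax":0,"ay":0,"az":0},{"x":0.62,"y":0,"z":-0.34,"ax":0,"ay":0,"az":0}]}}

```text
time_s: 4.2
tool_pos: [0.5156, -0.2251, 0.0937]
tool_rot: [-180.0, 0.2, -7.0]
force: [-4.3, 3.2, 2.9]
grip_width: 0.0278
grasp_force: 15.0
```

{"fn": "jog_arm", "kwargs": {"motion": [{"x":0,"y":0,"z":0,"ax":0,"ay":0,"az":0},{"x":0,"y":0,"z":0,"ax":0,"ay":0,"az":0},{"x":0,"y":0,"z":0,"ax":0,"ay":0,"az":0},{"x":0,"y":0,"z":0,"ax":0,"ay":0,"az":0},{"x":0,"y":0,"z":0,"ax":0,"ay":0,"az":0}]}}

```text
time_s: 4.7
tool_pos: [0.5172, -0.2252, 0.0944]
tool_rot: [180.0, -0.1, -7.0]
force: [-2.5, 2.5, 5.9]
grip_width: 0.0278
grasp_force: 15.0
```

```bash
python3 - <<'E'
from cell import env
from h import *
a=env.read_camera("top")[:,:,::-1];b=env.read_camera("scene")[:,:,::-1]
f=lambda im,x,y:cv2.resize(im[y:y+75,x:x+100],None,fx=4,fy=4,interpolation=cv2.INTER_CUBIC)
cv2.imwrite("pics/r1.png",np.hstack([f(a,420,190),f(b,395,140)]))
E
```

```text
(no output)
```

View pics/r1.png

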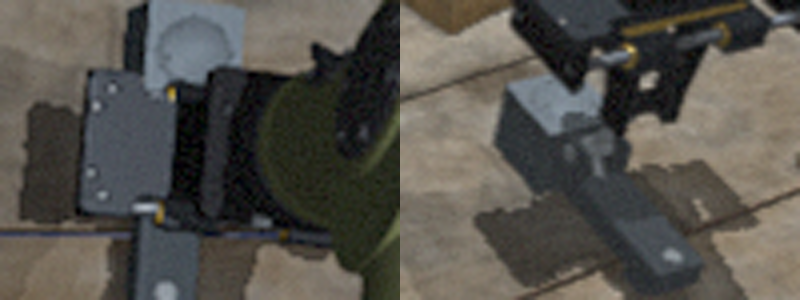

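The handle is up: the tool rose 54 mm along the arc and the head hasn't shifted. I'll release, lift and measure the head from the wrist.

{"fn": "jog_arm", "kwargs": {"motion": [{"x":0,"y":0,"z":0,"ax":0,"ay":0,"az":0},{"x":0,"y":0,"z":0,"ax":0,"ay":0,"az":0},{"x":0,"y":0,"z":0,"ax":0,"ay":0,"az":0},{"x":0,"y":0,"z":0,"ax":0,"ay":0,"az":0},{"x":0,"y":0,"z":-2,"ax":0,"ay":0,"az":0}], "claw": 0.2}}

```text
time_s: 5.3
tool_pos: [0.5144, -0.2249, 0.1105]
tool_rot: [-179.9, 0.3, -7.0]
force: [-0.3, -0.4, 0.6]
grip_width: 0.0511
grasp_force: 0.0
```

{"fn": "jog_arm", "kwargs": {"motion": [{"x":0,"y":0,"z":-3,"ax":0,"ay":0,"az":0},{"x":0,"y":0,"z":-3,"ax":0,"ay":0,"az":0},{"x":0,"y":0,"z":0,"ax":0,"ay":0,"az":0},{"x":0,"y":0,"z":0,"ax":0,"ay":0,"az":0},{"x":0,"y":0,"z":0,"ax":0,"ay":0,"az":0}], "claw": 1}}

```text
time_s: 5.8
tool_pos: [0.5157, -0.2252, 0.1718]
tool_rot: [-180.0, 0.1, -7.0]
force: [-0.4, -0.5, -0.4]
grip_width: 0.0828
grasp_force: 0.0
```

```bash
python3 - <<'E'
from cell import env
from h import *
import pickle
o=env.get_obs();p=env.camera_params("wrist")
im=env.read_camera("wrist")[:,:,::-1].copy();cv2.imwrite("pics/w3.png",im)
pickle.dump(p,open("p3.pkl","wb"))
print(o["tool_pos"],o["tool_rot"],o["time_s"],o["grip_width"],o["force"])
for n,X in dict(head=(.5915,-.2345,.054)).items(): print(n,proj(p,X))
c=cv2.resize(im[40:190,220:420],None,fx=4,fy=4,interpolation=cv2.INTER_CUBIC);cv2.imwrite("pics/w3c.png",c)
E
```

```text
[ 0.51570872 -0.22516929  0.17183989] [-1.79982807e+02  9.35822370e-02 -6.97663682e+00] 5.8 0.08280026914298577 [-0.40898657 -0.5419986  -0.35018309]
head (np.float64(319.85390611407894), np.float64(105.68469222667727))
```

View pics/w3c.png

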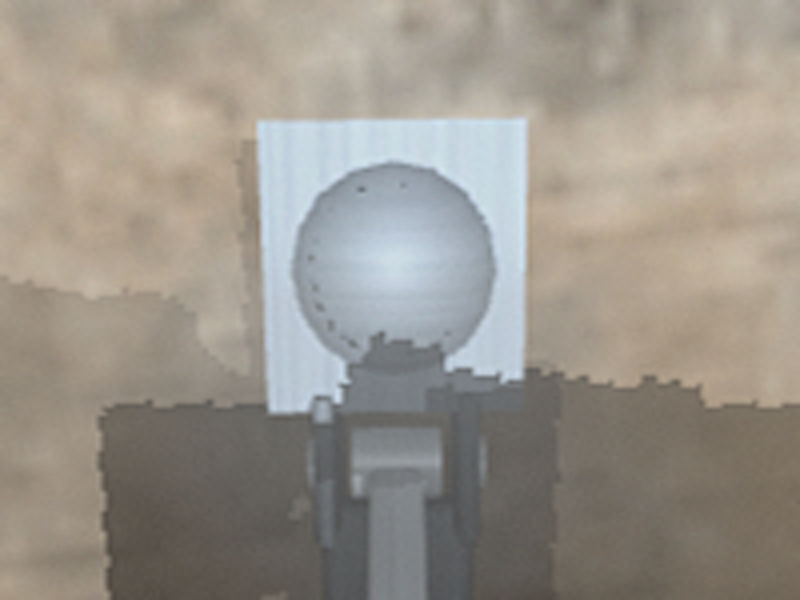

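The head's top face has crop corners (258,119), (527,118), (524,410) and (268,412). I'll convert those at z = 54 mm.

```bash
python3 - <<'E'
from h import *
import pickle
p=pickle.load(open("p3.pkl","rb"))
P=np.array([plane(p,220+u/4,40+v/4,.054) for u,v in [(258,119),(527,118),(524,410),(268,412)]])
print(P.round(4), np.linalg.norm(np.diff(P,axis=0),axis=1))
c=P.mean(0)[:2];a=np.radians(-6.98);R=np.array([[np.cos(a),np.sin(a)],[np.sin(a),-np.cos(a)]])
print(c, "edges yaw",[np.degrees(np.arctan2(*(P[i]-P[j])[1::-1])) for i,j in((0,3),(1,2))])
print("tool xy shift",R.T@(c-np.array([.5157,-.2252])))
E
```

```text
[[ 0.6236 -0.2088  0.054 ]
 [ 0.617  -0.2644  0.054 ]
 [ 0.5572 -0.2579  0.054 ]
 [ 0.5637 -0.2019  0.054 ]] [0.0560325  0.06008802 0.05641918]
[ 0.59038193 -0.23325491] edges yaw [np.float64(-6.5550417099233), np.float64(-6.185781936381878)]
tool xy shift [ 0.07510729 -0.00108035]
```

{"fn": "jog_arm", "kwargs": {"motion": [{"x":3.9,"y":-0.05,"z":0,"ax":0,"ay":0,"az":-0.5},{"x":3.9,"y":-0.05,"z":0,"ax":0,"ay":0,"az":0},{"x":0,"y":0,"z":3,"ax":0,"ay":0,"az":0},{"x":0,"y":0,"z":4,"ax":0,"ay":0,"az":0},{"x":0,"y":0,"z":4,"ax":0,"ay":0,"az":0}]}}

```text
time_s: 6.35
tool_pos: [0.5937, -0.2332, 0.0605]
tool_rot: [-180.0, 0.1, -6.5]
force: [-0.6, 0.0, -0.3]
grip_width: 0.0872
grasp_force: 0.0
```

{"fn": "jog_arm", "kwargs": {"motion": [{"x":0,"y":0,"z":2.5,"ax":0,"ay":0,"az":0},{"x":0,"y":0,"z":1.5,"ax":0,"ay":0,"az":0},{"x":0,"y":0,"z":0.8,"ax":0,"ay":0,"az":0},{"x":0,"y":0,"z":0,"ax":0,"ay":0,"az":0},{"x":0,"y":0,"z":0,"ax":0,"ay":0,"az":0}]}}

```text
time_s: 6.85
tool_pos: [0.595, -0.2337, 0.0163]
tool_rot: [180.0, -0.1, -6.5]
force: [0.2, 0.7, 0.9]
grip_width: 0.087
grasp_force: 0.0
```

{"fn": "jog_arm", "kwargs": {"motion": [{"x":0,"y":0,"z":0,"ax":0,"ay":0,"az":0},{"x":0,"y":0,"z":0,"ax":0,"ay":0,"az":0},{"x":0,"y":0,"z":0,"ax":0,"ay":0,"az":0},{"x":0,"y":0,"z":0,"ax":0,"ay":0,"az":0},{"x":0,"y":0,"z":0,"ax":0,"ay":0,"az":0}], "claw": -0.3, "squeeze": 60}}

```text
time_s: 7.35
tool_pos: [0.5941, -0.2332, 0.0152]
tool_rot: [-180.0, -0.0, -6.5]
force: [-1.1, 0.1, 0.2]
grip_width: 0.0558
grasp_force: 60.0
```

{"fn": "jog_arm", "kwargs": {"motion": [{"x":0,"y":0,"z":-0.5,"ax":0,"ay":0,"az":0},{"x":0,"y":0,"z":-1.5,"ax":0,"ay":0,"az":0},{"x":0,"y":0,"z":-2,"ax":0,"ay":0,"az":0},{"x":0,"y":0,"z":-2,"ax":0,"ay":0,"az":0},{"x":0,"y":0,"z":-2,"ax":0,"ay":0,"az":0}]}}

```text
time_s: 7.85
tool_pos: [0.5932, -0.2331, 0.0954]
tool_rot: [-180.0, 0.1, -6.5]
force: [0.1, -0.6, -9.0]
grip_width: 0.0558
grasp_force: 60.0
```

{"fn": "jog_arm", "kwargs": {"motion": [{"x":0,"y":0,"z":-2,"ax":0,"ay":0,"az":-2.5},{"x":0,"y":0,"z":-2,"ax":0,"ay":0,"az":-2.5},{"x":0,"y":0,"z":-2,"ax":0,"ay":0,"az":-2.5},{"x":0,"y":0,"z":-2,"ax":0,"ay":0,"az":-2.5},{"x":0,"y":0,"z":-1,"ax":0,"ay":0,"az":0}]}}

```text
time_s: 8.35
tool_pos: [0.5943, -0.2335, 0.1869]
tool_rot: [180.0, -0.1, 3.5]
force: [1.1, -0.0, -9.2]
grip_width: 0.0555
grasp_force: 60.0
```

{"fn": "jog_arm", "kwargs": {"motion": [{"x":-0.3,"y":-1.5,"z":0,"ax":0,"ay":0,"az":0},{"x":-0.5,"y":-2.8,"z":0,"ax":0,"ay":0,"az":0},{"x":-0.6,"y":-3.2,"z":0,"ax":0,"ay":0,"az":0},{"x":-0.6,"y":-3.2,"z":0,"ax":0,"ay":0,"az":0},{"x":-0.6,"y":-3.2,"z":0,"ax":0,"ay":0,"az":0}]}}

```text
time_s: 8.85
tool_pos: [0.5578, -0.0941, 0.1837]
tool_rot: [-179.9, 0.1, 3.5]
force: [1.1, -0.0, -8.6]
grip_width: 0.0554
grasp_force: 60.0
```

{"fn": "jog_arm", "kwargs": {"motion": [{"x":-0.6,"y":-3.2,"z":0,"ax":0,"ay":0,"az":0},{"x":-0.6,"y":-3.2,"z":0,"ax":0,"ay":0,"az":0},{"x":-0.6,"y":-3.2,"z":0,"ax":0,"ay":0,"az":0},{"x":-0.6,"y":-3.2,"z":0,"ax":0,"ay":0,"az":0},{"x":-0.6,"y":-3.2,"z":0,"ax":0,"ay":0,"az":0}]}}

```text
time_s: 9.35
tool_pos: [0.5178, 0.0633, 0.184]
tool_rot: [180.0, 0.1, 3.5]
force: [0.2, -0.5, -8.9]
grip_width: 0.0558
grasp_force: 60.0
```

{"fn": "jog_arm", "kwargs": {"motion": [{"x":-0.6,"y":-3.2,"z":0,"ax":0,"ay":0,"az":0},{"x":-0.6,"y":-3.2,"z":0,"ax":0,"ay":0,"az":0},{"x":-0.6,"y":-2.6,"z":0,"ax":0,"ay":0,"az":0},{"x":-0.2,"y":-1.3,"z":0,"ax":0,"ay":0,"az":0},{"x":0,"y":0,"z":0,"ax":0,"ay":0,"az":0}]}}

```text
time_s: 9.85
tool_pos: [0.4916, 0.1659, 0.1844]
tool_rot: [-180.0, 0.1, 3.8]
force: [0.5, -0.4, -9.7]
grip_width: 0.0559
grasp_force: 60.0
```

{"fn": "jog_arm", "kwargs": {"motion": [{"x":0,"y":0,"z":0,"ax":0,"ay":0,"az":0},{"x":0,"y":0,"z":0,"ax":0,"ay":0,"az":0},{"x":0,"y":0,"z":0,"ax":0,"ay":0,"az":0},{"x":0,"y":0,"z":0,"ax":0,"ay":0,"az":0},{"x":0,"y":0,"z":0,"ax":0,"ay":0,"az":0}]}}

```text
time_s: 10.35
tool_pos: [0.4935, 0.1626, 0.1849]
tool_rot: [180.0, 0.0, 3.5]
force: [0.1, 0.7, -8.8]
grip_width: 0.0556
grasp_force: 60.0
```

```bash
python3 - <<'E'
from cell import env
from h import *
import pickle
o=env.get_obs();p=env.camera_params("wrist")
im=env.read_camera("wrist")[:,:,::-1].copy()
s=env.read_camera("scene")[:,:,::-1].copy()
pickle.dump(p,open("p4.pkl","wb"))
print(o["tool_pos"],o["tool_rot"],o["time_s"],o["grip_width"],o["force"],o["wrist_torque"])
print(proj(p,(.593,.172,.07)))
c=np.hstack([cv2.resize(im[0:300,120:520],None,fx=1,fy=1),cv2.resize(s[140:290,230:430],None,fx=2,fy=2,interpolation=cv2.INTER_CUBIC)]);cv2.imwrite("pics/w4.png",c);cv2.imwrite("pics/w4f.png",im)
E
```

```text
[0.49352156 0.16259761 0.18489106] [1.79989289e+02 3.40764438e-03 3.46926052e+00] 10.35 0.055554021878860785 [ 0.07972532  0.70443717 -8.79737136] [ 0.09559048 -0.48386713 -0.08939712]
(np.float64(315.8951078048147), np.float64(76.27547013378724))
```

View pics/w4.png

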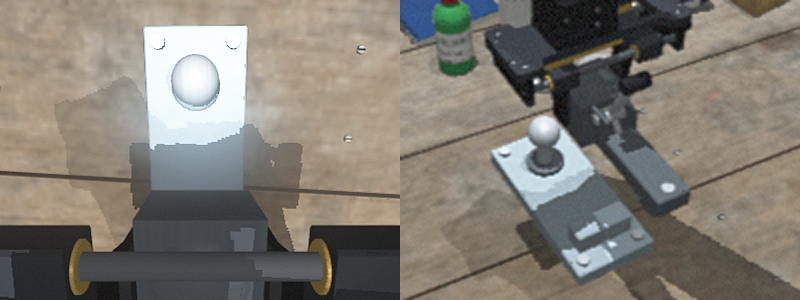

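The ball is at about full-frame (315.5,80), and the scene crop puts the tail bolt at about (364,234). I'll refine the ball outline and check the coupler's droop.

```bash
python3 - <<'E'
from cell import env
from h import *
import pickle
p=pickle.load(open("p4.pkl","rb"));im=cv2.imread("pics/w4f.png");g=cv2.cvtColor(im,cv2.COLOR_BGR2GRAY)
print(g[80,280:350].tolist());print(g[44:120,315].tolist())
c=cv2.HoughCircles(cv2.medianBlur(cv2.resize(g[40:125,270:360],None,fx=4,fy=4,interpolation=cv2.INTER_CUBIC),5),cv2.HOUGH_GRADIENT,1,50,param1=100,param2=15,minRadius=80,maxRadius=115)
print(c)
if c is not None:
    u,v,r=c[0,0];P=plane(p,270+u/4,40+v/4,.07);print(P)
# base edges at z=.017
for row in (50,70,100,115,130): 
    s=g[row].astype(int);d=np.diff(s);L=240+np.argmax(d[240:290]);Rr=350+np.argmin(d[350:400]);print(row,L+.5,Rr+.5,(plane(p,L+.5,row,.017)[:2]).round(4),(plane(p,Rr+.5,row,.017)[:2]).round(4))
a=np.radians(3.47);S=env.camera_params("scene");t=np.array([.4935,.1626,.1849])
for q in (-145,-140,-135):
    X=t+np.array([np.cos(a),np.sin(a),0])*(q-3.8)/1000-[0,0,.0152-.033];print(q,proj(S,X))
E
```

```text
[250, 250, 250, 250, 251, 247, 238, 240, 242, 245, 219, 162, 175, 199, 211, 217, 224, 227, 230, 233, 235, 239, 245, 248, 249, 250, 251, 251, 252, 253, 255, 255, 255, 255, 255, 255, 255, 255, 255, 254, 253, 253, 252, 251, 251, 248, 246, 245, 244, 242, 240, 236, 231, 226, 217, 208, 202, 185, 150, 170, 251, 254, 253, 252, 252, 252, 251, 252, 252, 252]
[252, 252, 253, 252, 252, 253, 252, 253, 254, 253, 158, 201, 212, 220, 229, 234, 236, 239, 242, 244, 246, 247, 248, 249, 250, 250, 252, 254, 255, 255, 255, 255, 255, 255, 255, 255, 255, 255, 255, 254, 254, 253, 252, 251, 250, 248, 246, 243, 241, 240, 238, 235, 233, 228, 227, 220, 214, 210, 198, 188, 172, 156, 185, 236, 225, 208, 202, 245, 252, 250, 250, 249, 249, 249, 249, 249]
[[[179.5 150.5  94.2]
  [188.5 201.5  82.9]]]
[0.5918997  0.17278543 0.07      ]
50 264.5 365.5 [0.62  0.224] [0.6258 0.1264]
70 265.5 365.5 [0.6019 0.2227] [0.6078 0.1246]
100 266.5 365.5 [0.5738 0.2212] [0.5798 0.1219]
115 267.5 363.5 [0.5593 0.22  ] [0.5651 0.1225]
130 268.5 359.5 [0.5444 0.2187] [0.55   0.1252]
-145 (np.float64(366.1180664804632), np.float64(234.82235117940326))
-140 (np.float64(364.56536299726866), np.float64(233.04625867535313))
-135 (np.float64(363.02556322971725), np.float64(231.28492635756922))
```

The coupler hangs level, since the bolt is where it should be. The ball outline is columns 290.5–339 and rows 53.5–105.5, so its centre is about (314.8,80.2), or xy (0.590,0.1728). The tool should go to (0.594,0.173).

{"fn": "jog_arm", "kwargs": {"motion": [{"x":1.5,"y":-0.44,"z":0,"ax":0,"ay":0,"az":-0.5},{"x":2.6,"y":0,"z":0,"ax":0,"ay":0,"az":0},{"x":2.6,"y":0,"z":0,"ax":0,"ay":0,"az":0},{"x":2.2,"y":0,"z":0,"ax":0,"ay":0,"az":0},{"x":1.1,"y":0,"z":0,"ax":0,"ay":0,"az":0}]}}

```text
time_s: 10.95
tool_pos: [0.5948, 0.1738, 0.1844]
tool_rot: [-180.0, -0.0, 3.9]
force: [-0.3, 0.2, -7.7]
grip_width: 0.0559
grasp_force: 60.0
```

{"fn": "jog_arm", "kwargs": {"motion": [{"x":0,"y":0,"z":1,"ax":0,"ay":0,"az":0},{"x":0,"y":0,"z":2.5,"ax":0,"ay":0,"az":0},{"x":0,"y":0,"z":2.5,"ax":0,"ay":0,"az":0},{"x":0,"y":0,"z":1,"ax":0,"ay":0,"az":0},{"x":0,"y":0,"z":0,"ax":0,"ay":0,"az":0}]}}

```text
time_s: 11.45
tool_pos: [0.5904, 0.1738, 0.1127]
tool_rot: [179.9, 0.3, 4.0]
force: [-0.9, -0.3, -8.5]
grip_width: 0.0558
grasp_force: 60.0
```

{"fn": "jog_arm", "kwargs": {"motion": [{"x":0,"y":0,"z":0,"ax":0,"ay":0,"az":0},{"x":0,"y":0,"z":0,"ax":0,"ay":0,"az":0},{"x":0,"y":0,"z":0,"ax":0,"ay":0,"az":0},{"x":0,"y":0,"z":0,"ax":0,"ay":0,"az":0},{"x":0,"y":0,"z":0,"ax":0,"ay":0,"az":0}]}}

```text
time_s: 11.95
tool_pos: [0.5931, 0.1745, 0.1154]
tool_rot: [180.0, -0.0, 4.0]
force: [0.4, -0.2, -8.8]
grip_width: 0.0555
grasp_force: 60.0
```

{"fn": "jog_arm", "kwargs": {"motion": [{"x":0.05,"y":0.1,"z":0,"ax":0,"ay":0,"az":0},{"x":0,"y":0,"z":0.7,"ax":0,"ay":0,"az":0},{"x":0,"y":0,"z":0.7,"ax":0,"ay":0,"az":0},{"x":0,"y":0,"z":0.7,"ax":0,"ay":0,"az":0},{"x":0,"y":0,"z":0,"ax":0,"ay":0,"az":0}]}}

```text
time_s: 12.45
tool_pos: [0.5921, 0.173, 0.0919]
tool_rot: [180.0, 0.2, 4.0]
force: [-0.5, -0.6, -9.7]
grip_width: 0.0557
grasp_force: 60.0
```

{"fn": "jog_arm", "kwargs": {"motion": [{"x":0,"y":0,"z":0,"ax":0,"ay":0,"az":0},{"x":0,"y":0,"z":0,"ax":0,"ay":0,"az":0},{"x":0,"y":0,"z":0,"ax":0,"ay":0,"az":0},{"x":0,"y":0,"z":0,"ax":0,"ay":0,"az":0},{"x":0,"y":0,"z":0,"ax":0,"ay":0,"az":0}]}}

```text
time_s: 12.95
tool_pos: [0.5935, 0.1735, 0.0941]
tool_rot: [180.0, -0.0, 4.0]
force: [0.1, 0.1, -9.1]
grip_width: 0.0559
grasp_force: 60.0
```

{"fn": "jog_arm", "kwargs": {"motion": [{"x":0,"y":0,"z":0.4,"ax":0,"ay":0,"az":0},{"x":0,"y":0,"z":0.4,"ax":0,"ay":0,"az":0},{"x":0,"y":0,"z":0.4,"ax":0,"ay":0,"az":0},{"x":0,"y":0,"z":0.2,"ax":0,"ay":0,"az":0},{"x":0,"y":0,"z":0,"ax":0,"ay":0,"az":0}]}}

```text
time_s: 13.45
tool_pos: [0.593, 0.1733, 0.0792]
tool_rot: [180.0, 0.1, 4.0]
force: [-0.6, 0.1, -8.4]
grip_width: 0.0555
grasp_force: 60.0
```

{"fn": "jog_arm", "kwargs": {"motion": [{"x":0,"y":0,"z":0,"ax":0,"ay":0,"az":0},{"x":0,"y":0,"z":0,"ax":0,"ay":0,"az":0},{"x":0,"y":0,"z":0.2,"ax":0,"ay":0,"az":0},{"x":0,"y":0,"z":0,"ax":0,"ay":0,"az":0},{"x":0,"y":0,"z":0,"ax":0,"ay":0,"az":0}]}}

```text
time_s: 13.95
tool_pos: [0.5933, 0.1734, 0.0778]
tool_rot: [180.0, 0.0, 4.0]
force: [0.3, -0.6, -9.0]
grip_width: 0.0556
grasp_force: 60.0
```

{"fn": "jog_arm", "kwargs": {"motion": [{"x":0,"y":0,"z":0.2,"ax":0,"ay":0,"az":0},{"x":0,"y":0,"z":0.2,"ax":0,"ay":0,"az":0},{"x":0,"y":0,"z":0.1,"ax":0,"ay":0,"az":0},{"x":0,"y":0,"z":0.1,"ax":0,"ay":0,"az":0},{"x":0,"y":0,"z":0,"ax":0,"ay":0,"az":0}]}}

```text
time_s: 14.45
tool_pos: [0.5933, 0.1734, 0.0717]
tool_rot: [180.0, 0.0, 4.0]
force: [1.4, 0.2, -9.1]
grip_width: 0.0556
grasp_force: 60.0
```

{"fn": "jog_arm", "kwargs": {"motion": [{"x":0,"y":0,"z":0.1,"ax":0,"ay":0,"az":0},{"x":0,"y":0,"z":0.1,"ax":0,"ay":0,"az":0},{"x":0,"y":0,"z":0.1,"ax":0,"ay":0,"az":0},{"x":0,"y":0,"z":0,"ax":0,"ay":0,"az":0},{"x":0,"y":0,"z":0,"ax":0,"ay":0,"az":0}]}}

```text
time_s: 14.95
tool_pos: [0.5934, 0.1735, 0.0689]
tool_rot: [180.0, 0.0, 4.0]
force: [0.5, -0.2, -9.0]
grip_width: 0.0559
grasp_force: 60.0
```

{"fn": "jog_arm", "kwargs": {"motion": [{"x":0,"y":0,"z":0.1,"ax":0,"ay":0,"az":0},{"x":0,"y":0,"z":0.1,"ax":0,"ay":0,"az":0},{"x":0,"y":0,"z":0,"ax":0,"ay":0,"az":0},{"x":0,"y":0,"z":0,"ax":0,"ay":0,"az":0},{"x":0,"y":0,"z":0,"ax":0,"ay":0,"az":0}]}}

```text
time_s: 15.45
tool_pos: [0.5936, 0.1736, 0.0677]
tool_rot: [180.0, -0.0, 4.0]
force: [-2.7, -0.3, 0.1]
grip_width: 0.0554
grasp_force: 60.0
```

{"fn": "jog_arm", "kwargs": {"motion": [{"x":0,"y":0,"z":0.05,"ax":0,"ay":0,"az":0},{"x":0,"y":0,"z":0.05,"ax":0,"ay":0,"az":0},{"x":0,"y":0,"z":0.05,"ax":0,"ay":0,"az":0},{"x":0,"y":0,"z":0.05,"ax":0,"ay":0,"az":0},{"x":0,"y":0,"z":0,"ax":0,"ay":0,"az":0}]}}

```text
time_s: 15.95
tool_pos: [0.5937, 0.1736, 0.066]
tool_rot: [180.0, -0.0, 4.0]
force: [-3.4, -2.6, 5.8]
grip_width: 0.0557
grasp_force: 60.0
```

{"fn": "jog_arm", "kwargs": {"motion": [{"x":0,"y":0,"z":0.05,"ax":0,"ay":0,"az":0},{"x":0,"y":0,"z":0.05,"ax":0,"ay":0,"az":0},{"x":0,"y":0,"z":0.05,"ax":0,"ay":0,"az":0},{"x":0,"y":0,"z":0.05,"ax":0,"ay":0,"az":0},{"x":0,"y":0,"z":0,"ax":0,"ay":0,"az":0}]}}

```text
time_s: 16.45
tool_pos: [0.5937, 0.1736, 0.0639]
tool_rot: [180.0, -0.0, 4.0]
force: [-4.4, -2.3, 5.5]
grip_width: 0.0554
grasp_force: 60.0
```

{"fn": "jog_arm", "kwargs": {"motion": [{"x":0,"y":0,"z":0.05,"ax":0,"ay":0,"az":0},{"x":0,"y":0,"z":0.05,"ax":0,"ay":0,"az":0},{"x":0,"y":0,"z":0,"ax":0,"ay":0,"az":0},{"x":0,"y":0,"z":0,"ax":0,"ay":0,"az":0},{"x":0,"y":0,"z":0,"ax":0,"ay":0,"az":0}]}}

```text
time_s: 16.95
tool_pos: [0.5937, 0.1736, 0.0628]
tool_rot: [180.0, -0.0, 4.0]
force: [-3.0, -1.9, 5.1]
grip_width: 0.0553
grasp_force: 60.0
```

{"fn": "jog_arm", "kwargs": {"motion": [{"x":0,"y":0,"z":0.03,"ax":0,"ay":0,"az":0},{"x":0,"y":0,"z":0.03,"ax":0,"ay":0,"az":0},{"x":0,"y":0,"z":0.02,"ax":0,"ay":0,"az":0},{"x":0,"y":0,"z":0,"ax":0,"ay":0,"az":0},{"x":0,"y":0,"z":0,"ax":0,"ay":0,"az":0}]}}

```text
time_s: 17.45
tool_pos: [0.5937, 0.1736, 0.0619]
tool_rot: [180.0, -0.0, 4.0]
force: [-4.4, -1.6, 5.4]
grip_width: 0.0558
grasp_force: 60.0
```

{"fn": "jog_arm", "kwargs": {"motion": [{"x":0,"y":0,"z":0.03,"ax":0,"ay":0,"az":0},{"x":0,"y":0,"z":0.02,"ax":0,"ay":0,"az":0},{"x":0,"y":0,"z":0,"ax":0,"ay":0,"az":0},{"x":0,"y":0,"z":0,"ax":0,"ay":0,"az":0},{"x":0,"y":0,"z":0,"ax":0,"ay":0,"az":0}]}}

```text
time_s: 17.95
tool_pos: [0.5938, 0.1736, 0.0616]
tool_rot: [180.0, -0.1, 4.0]
force: [-4.7, -2.3, 6.4]
grip_width: 0.0557
grasp_force: 60.0
```

{"fn": "jog_arm", "kwargs": {"motion": [{"x":0,"y":0,"z":0.03,"ax":0,"ay":0,"az":0},{"x":0,"y":0,"z":0,"ax":0,"ay":0,"az":0},{"x":0,"y":0,"z":0,"ax":0,"ay":0,"az":0},{"x":0,"y":0,"z":0,"ax":0,"ay":0,"az":0},{"x":0,"y":0,"z":0,"ax":0,"ay":0,"az":0}]}}

```text
time_s: 18.45
tool_pos: [0.5938, 0.1736, 0.0616]
tool_rot: [180.0, -0.1, 4.0]
force: [-5.0, -1.9, 7.2]
grip_width: 0.0559
grasp_force: 60.0
```

{"fn": "jog_arm", "kwargs": {"motion": [{"x":0,"y":0,"z":0.04,"ax":0,"ay":0,"az":0},{"x":0,"y":0,"z":0,"ax":0,"ay":0,"az":0},{"x":0,"y":0,"z":0,"ax":0,"ay":0,"az":0},{"x":0,"y":0,"z":0,"ax":0,"ay":0,"az":0},{"x":0,"y":0,"z":0,"ax":0,"ay":0,"az":0}]}}

```text
time_s: 18.95
tool_pos: [0.5938, 0.1736, 0.0616]
tool_rot: [180.0, -0.1, 4.0]
force: [-5.8, -2.9, 9.9]
grip_width: 0.0556
grasp_force: 60.0
```

{"fn": "jog_arm", "kwargs": {"motion": [{"x":0,"y":0,"z":0.03,"ax":0,"ay":0,"az":0},{"x":0,"y":0,"z":0.02,"ax":0,"ay":0,"az":0},{"x":0,"y":0,"z":0,"ax":0,"ay":0,"az":0},{"x":0,"y":0,"z":0,"ax":0,"ay":0,"az":0},{"x":0,"y":0,"z":0,"ax":0,"ay":0,"az":0}]}}

```text
time_s: 19.45
tool_pos: [0.5938, 0.1736, 0.0615]
tool_rot: [180.0, -0.1, 4.0]
force: [-6.9, -2.9, 13.3]
grip_width: 0.0557
grasp_force: 60.0
```

{"fn": "jog_arm", "kwargs": {"motion": [{"x":0,"y":0,"z":0,"ax":0,"ay":0,"az":0},{"x":0,"y":0,"z":0,"ax":0,"ay":0,"az":0},{"x":0,"y":0,"z":0,"ax":0,"ay":0,"az":0},{"x":0,"y":0,"z":0,"ax":0,"ay":0,"az":0},{"x":0,"y":0,"z":0,"ax":0,"ay":0,"az":0}]}}

```text
time_s: 19.95
tool_pos: [0.5938, 0.1736, 0.0615]
tool_rot: [180.0, -0.1, 4.0]
force: [-6.6, -2.3, 12.7]
grip_width: 0.0556
grasp_force: 60.0
```

{"fn": "jog_arm", "kwargs": {"motion": [{"x":-0.03,"y":0,"z":0,"ax":0,"ay":0,"az":0},{"x":-0.03,"y":0,"z":0,"ax":0,"ay":0,"az":0},{"x":0,"y":0,"z":0,"ax":0,"ay":0,"az":0},{"x":0,"y":0,"z":0,"ax":0,"ay":0,"az":0},{"x":0,"y":0,"z":0,"ax":0,"ay":0,"az":0}]}}

```text
time_s: 20.45
tool_pos: [0.5938, 0.1736, 0.0615]
tool_rot: [180.0, -0.1, 4.0]
force: [-5.2, -3.2, 10.5]
grip_width: 0.0557
grasp_force: 60.0
```

{"fn": "jog_arm", "kwargs": {"motion": [{"x":0,"y":0,"z":0,"ax":0,"ay":0,"az":0},{"x":0,"y":0,"z":0,"ax":0,"ay":0,"az":0},{"x":0,"y":0,"z":0,"ax":0,"ay":0,"az":0},{"x":0,"y":0,"z":0,"ax":0,"ay":0,"az":0},{"x":0,"y":0,"z":0,"ax":0,"ay":0,"az":0}]}}

```text
time_s: 20.95
tool_pos: [0.5938, 0.1736, 0.0615]
tool_rot: [180.0, -0.1, 4.0]
force: [-5.3, -2.7, 11.3]
grip_width: 0.0558
grasp_force: 60.0
```

{"fn": "jog_arm", "kwargs": {"motion": [{"x":0,"y":0,"z":0,"ax":0,"ay":0,"az":0},{"x":0,"y":0,"z":0,"ax":0,"ay":0,"az":0},{"x":0,"y":0,"z":0,"ax":0,"ay":0,"az":0},{"x":0,"y":0,"z":0,"ax":0,"ay":0,"az":0},{"x":0,"y":0,"z":0,"ax":0,"ay":0,"az":0}]}}

```text
time_s: 21.45
tool_pos: [0.5938, 0.1736, 0.0615]
tool_rot: [180.0, -0.1, 4.0]
force: [-6.0, -3.1, 10.4]
grip_width: 0.0559
grasp_force: 60.0
```

{"fn": "jog_arm", "kwargs": {"motion": [{"x":0,"y":0,"z":0.02,"ax":0,"ay":0,"az":0},{"x":0,"y":0,"z":0.02,"ax":0,"ay":0,"az":0},{"x":0,"y":0,"z":0,"ax":0,"ay":0,"az":0},{"x":0,"y":0,"z":0,"ax":0,"ay":0,"az":0},{"x":0,"y":0,"z":0,"ax":0,"ay":0,"az":0}]}}

```text
time_s: 21.95
tool_pos: [0.5938, 0.1736, 0.0615]
tool_rot: [180.0, -0.1, 4.0]
force: [-5.2, -2.9, 12.9]
grip_width: 0.0557
grasp_force: 60.0
```

{"fn": "jog_arm", "kwargs": {"motion": [{"x":0,"y":0,"z":0,"ax":0,"ay":0,"az":0},{"x":0,"y":0,"z":0,"ax":0,"ay":0,"az":0},{"x":0,"y":0,"z":0,"ax":0,"ay":0,"az":0},{"x":0,"y":0,"z":0,"ax":0,"ay":0,"az":0},{"x":0,"y":0,"z":0,"ax":0,"ay":0,"az":0}]}}

```text
time_s: 22.45
tool_pos: [0.5938, 0.1736, 0.0615]
tool_rot: [180.0, -0.1, 4.0]
force: [-5.4, -2.3, 12.5]
grip_width: 0.0559
grasp_force: 60.0
```

{"fn": "jog_arm", "kwargs": {"motion": [{"x":0,"y":0,"z":0,"ax":0,"ay":0,"az":0},{"x":0,"y":0,"z":0,"ax":0,"ay":0,"az":0},{"x":0,"y":0,"z":0,"ax":0,"ay":0,"az":0},{"x":0,"y":0,"z":0,"ax":0,"ay":0,"az":0},{"x":0,"y":0,"z":0,"ax":0,"ay":0,"az":0}]}}

```text
time_s: 22.95
tool_pos: [0.5938, 0.1736, 0.0615]
tool_rot: [180.0, -0.1, 4.0]
force: [-6.5, -3.0, 12.1]
grip_width: 0.0557
grasp_force: 60.0
```

```bash
python3 - <<'E'
from cell import env
from h import *
b=env.read_camera("scene")[:,:,::-1]
cv2.imwrite("pics/s5.png",cv2.resize(b[130:280,230:430],None,fx=4,fy=4,interpolation=cv2.INTER_CUBIC))
S=env.camera_params("scene");t=env.get_obs()["tool_pos"];a=np.radians(4)
for q in (-145,-140,-135):
    X=t+np.array([np.cos(a),np.sin(a),0])*(q-3.7)/1000-[0,0,.0152-.033];u,v=proj(S,X);print(q,(u-230)*4,(v-130)*4)
E
```

```text
-145 416.09248032478786 453.2152001164196
-140 411.2598519770645 447.16983799619834
-135 406.46074411554673 441.1664082289283
```

View pics/s5.png

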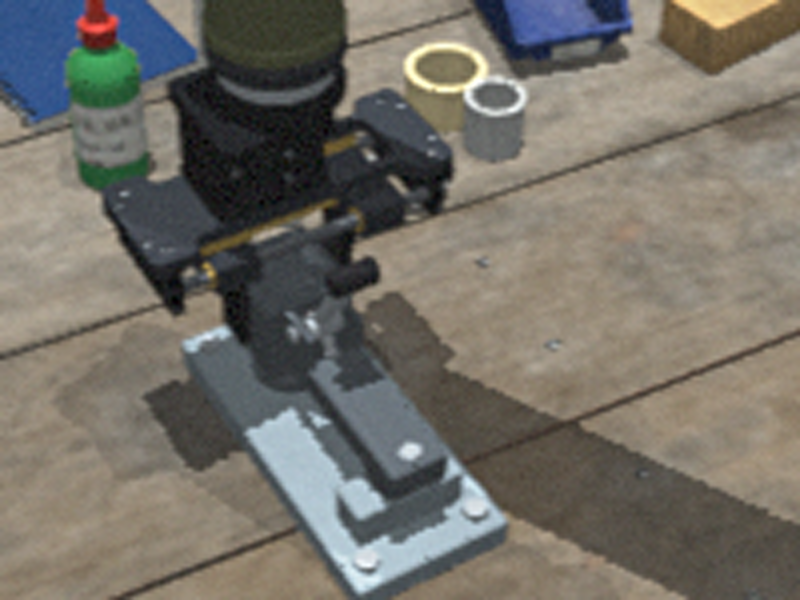

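The tail bolt at (411,452) is level over the rest, and the handle is still up with its bar at (352,275). I'll bring the force to 23 N and hold another second.

{"fn": "jog_arm", "kwargs": {"motion": [{"x":0,"y":0,"z":0.015,"ax":0,"ay":0,"az":0},{"x":0,"y":0,"z":0.01,"ax":0,"ay":0,"az":0},{"x":0,"y":0,"z":0,"ax":0,"ay":0,"az":0},{"x":0,"y":0,"z":0,"ax":0,"ay":0,"az":0},{"x":0,"y":0,"z":0,"ax":0,"ay":0,"az":0}]}}

```text
time_s: 23.5
tool_pos: [0.5938, 0.1736, 0.0615]
tool_rot: [180.0, -0.1, 4.0]
force: [-5.6, -3.1, 14.1]
grip_width: 0.0555
grasp_force: 60.0
```

{"fn": "jog_arm", "kwargs": {"motion": [{"x":0,"y":0,"z":0,"ax":0,"ay":0,"az":0},{"x":0,"y":0,"z":0,"ax":0,"ay":0,"az":0},{"x":0,"y":0,"z":0,"ax":0,"ay":0,"az":0},{"x":0,"y":0,"z":0,"ax":0,"ay":0,"az":0},{"x":0,"y":0,"z":0,"ax":0,"ay":0,"az":0}]}}

```text
time_s: 24.0
tool_pos: [0.5938, 0.1736, 0.0615]
tool_rot: [180.0, -0.1, 4.0]
force: [-6.7, -2.7, 14.5]
grip_width: 0.0561
grasp_force: 60.0
```

{"fn": "jog_arm", "kwargs": {"motion": [{"x":0,"y":0,"z":0,"ax":0,"ay":0,"az":0},{"x":0,"y":0,"z":0,"ax":0,"ay":0,"az":0},{"x":0,"y":0,"z":0,"ax":0,"ay":0,"az":0},{"x":0,"y":0,"z":0,"ax":0,"ay":0,"az":0},{"x":0,"y":0,"z":0,"ax":0,"ay":0,"az":0}]}}

```text
time_s: 24.5
tool_pos: [0.5938, 0.1736, 0.0615]
tool_rot: [180.0, -0.1, 4.0]
force: [-6.6, -2.4, 14.1]
grip_width: 0.0558
grasp_force: 60.0
```

{"fn": "jog_arm", "kwargs": {"motion": [{"x":0,"y":0,"z":-0.06,"ax":0,"ay":0,"az":0},{"x":0,"y":0,"z":-0.06,"ax":0,"ay":0,"az":0},{"x":0,"y":0,"z":0,"ax":0,"ay":0,"az":0},{"x":0,"y":0,"z":0,"ax":0,"ay":0,"az":0},{"x":0,"y":0,"z":0,"ax":0,"ay":0,"az":0}]}}

```text
time_s: 25.0
tool_pos: [0.5938, 0.1736, 0.0616]
tool_rot: [180.0, -0.1, 4.0]
force: [-4.5, -1.6, 7.6]
grip_width: 0.0557
grasp_force: 60.0
```

{"fn": "jog_arm", "kwargs": {"motion": [{"x":0,"y":0,"z":0,"ax":0,"ay":0,"az":0},{"x":0,"y":0,"z":0,"ax":0,"ay":0,"az":0},{"x":0,"y":0,"z":0,"ax":0,"ay":0,"az":0},{"x":0,"y":0,"z":0,"ax":0,"ay":0,"az":0},{"x":0,"y":0,"z":0,"ax":0,"ay":0,"az":0}], "claw": 0.9}}

```text
time_s: 25.5
tool_pos: [0.5928, 0.1735, 0.0598]
tool_rot: [-180.0, 0.0, 4.0]
force: [-0.5, 0.9, 0.5]
grip_width: 0.081
grasp_force: 0.0
```

{"fn": "jog_arm", "kwargs": {"motion": [{"x":0,"y":0,"z":-1,"ax":0,"ay":0,"az":0},{"x":0,"y":0,"z":-3,"ax":0,"ay":0,"az":0},{"x":0,"y":0,"z":-3,"ax":0,"ay":0,"az":0},{"x":0,"y":0,"z":-3,"ax":0,"ay":0,"az":0},{"x":0,"y":0,"z":-4,"ax":0,"ay":0,"az":0}]}}

```text
time_s: 26.0
tool_pos: [0.592, 0.1732, 0.2008]
tool_rot: [180.0, 0.1, 4.0]
force: [-0.2, 0.4, -1.1]
grip_width: 0.0829
grasp_force: 0.0
```

{"fn": "jog_arm", "kwargs": {"motion": [{"x":-2,"y":0,"z":-1.3,"ax":0,"ay":0,"az":0},{"x":-3,"y":0,"z":0,"ax":0,"ay":0,"az":0},{"x":-2.6,"y":0,"z":0,"ax":0,"ay":0,"az":0},{"x":0,"y":0,"z":0,"ax":0,"ay":0,"az":0},{"x":0,"y":0,"z":0,"ax":0,"ay":0,"az":0}], "claw": 0.25}}

```text
time_s: 26.5
tool_pos: [0.5173, 0.1681, 0.214]
tool_rot: [180.0, -0.1, 4.0]
force: [0.6, 0.1, 0.3]
grip_width: 0.0566
grasp_force: 0.0
```

{"fn": "jog_arm", "kwargs": {"motion": [{"x":0,"y":0,"z":0,"ax":0,"ay":0,"az":0},{"x":0,"y":0,"z":0,"ax":0,"ay":0,"az":0},{"x":0,"y":0,"z":0,"ax":0,"ay":0,"az":0},{"x":0,"y":0,"z":0,"ax":0,"ay":0,"az":0},{"x":0,"y":0,"z":0,"ax":0,"ay":0,"az":0}]}}

```text
time_s: 27.0
tool_pos: [0.5171, 0.1681, 0.2127]
tool_rot: [-180.0, 0.0, 4.0]
force: [-0.6, 0.0, -0.5]
grip_width: 0.0547
grasp_force: 0.0
```

```bash
python3 - <<'E'
from cell import env
from h import *
o=env.get_obs();p=env.camera_params("wrist")
im=env.read_camera("wrist")[:,:,::-1].copy();s=env.read_camera("scene")[:,:,::-1]
cv2.imwrite("pics/w6.png",np.hstack([im[0:300,120:520],cv2.resize(s[140:290,230:430],None,fx=2,fy=2,interpolation=cv2.INTER_CUBIC)]))
print(o["tool_pos"],o["tool_rot"],o["time_s"],o["grip_width"],o["force"])
for X in ((.5901,.1733,.1003),(.514,.168,.158)):
    u,v=proj(p,X);print(u-120,v)
E
```

```text
[0.51710636 0.16813979 0.21274365] [-1.79990232e+02  2.90991930e-02  4.02916304e+00] 27.0 0.054671899746142234 [-0.60623653  0.0375954  -0.49415507]
200.03464209201923 109.60695663825697
200.09410131206351 217.0434709456922
```

View pics/w6.png

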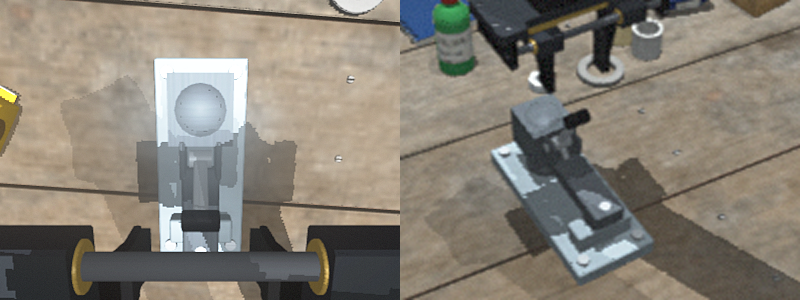

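The coupler is seated with its head at (200,110), as predicted, and the tail is on the rest. The raised bar is at (201,221). I'll descend and pinch it.

{"fn": "jog_arm", "kwargs": {"motion": [{"x":-0.4,"y":0,"z":2,"ax":0,"ay":0,"az":0},{"x":0,"y":0,"z":2,"ax":0,"ay":0,"az":0},{"x":0,"y":0,"z":2,"ax":0,"ay":0,"az":0},{"x":0,"y":0,"z":1.3,"ax":0,"ay":0,"az":0},{"x":0,"y":0,"z":0,"ax":0,"ay":0,"az":0}]}}

```text
time_s: 27.6
tool_pos: [0.5117, 0.1673, 0.1381]
tool_rot: [180.0, 0.2, 4.0]
force: [0.8, -0.8, -0.2]
grip_width: 0.0543
grasp_force: 0.0
```

{"fn": "jog_arm", "kwargs": {"motion": [{"x":0,"y":0,"z":0,"ax":0,"ay":0,"az":0},{"x":0,"y":0,"z":0,"ax":0,"ay":0,"az":0},{"x":0,"y":0,"z":0,"ax":0,"ay":0,"az":0},{"x":0,"y":0,"z":0,"ax":0,"ay":0,"az":0},{"x":0,"y":0,"z":0,"ax":0,"ay":0,"az":0}]}}

```text
time_s: 28.1
tool_pos: [0.5132, 0.1679, 0.1404]
tool_rot: [180.0, -0.0, 4.0]
force: [-0.1, 0.4, -0.1]
grip_width: 0.0546
grasp_force: 0.0
```

{"fn": "jog_arm", "kwargs": {"motion": [{"x":0,"y":0,"z":0,"ax":0,"ay":0,"az":0},{"x":0,"y":0,"z":0,"ax":0,"ay":0,"az":0},{"x":0,"y":0,"z":0,"ax":0,"ay":0,"az":0},{"x":0,"y":0,"z":0,"ax":0,"ay":0,"az":0},{"x":0,"y":0,"z":0,"ax":0,"ay":0,"az":0}], "claw": -0.6, "squeeze": 20}}

```text
time_s: 28.6
tool_pos: [0.513, 0.1678, 0.1399]
tool_rot: [180.0, 0.0, 4.0]
force: [-0.4, 0.5, -0.3]
grip_width: 0.0277
grasp_force: 20.0
```

{"fn": "jog_arm", "kwargs": {"motion": [{"x":-0.31,"y":0,"z":0.17,"ax":0,"ay":0,"az":0},{"x":-0.31,"y":0,"z":0.17,"ax":0,"ay":0,"az":0},{"x":-0.29,"y":0,"z":0.19,"ax":0,"ay":0,"az":0},{"x":-0.29,"y":0,"z":0.2,"ax":0,"ay":0,"az":0},{"x":-0.55,"y":0,"z":0.45,"ax":0,"ay":0,"az":0}]}}

```text
time_s: 29.1
tool_pos: [0.4993, 0.1669, 0.1304]
tool_rot: [-179.9, -0.5, 4.0]
force: [5.8, -0.9, 5.0]
grip_width: 0.0276
grasp_force: 20.0
```

{"fn": "jog_arm", "kwargs": {"motion": [{"x":-0.25,"y":0,"z":0.25,"ax":0,"ay":0,"az":0},{"x":-0.25,"y":0,"z":0.25,"ax":0,"ay":0,"az":0},{"x":-0.23,"y":0,"z":0.27,"ax":0,"ay":0,"az":0},{"x":-0.22,"y":0,"z":0.28,"ax":0,"ay":0,"az":0},{"x":0,"y":0,"z":0,"ax":0,"ay":0,"az":0}]}}

```text
time_s: 29.6
tool_pos: [0.4885, 0.1662, 0.1192]
tool_rot: [-180.0, -0.3, 4.0]
force: [5.7, 0.2, 4.0]
grip_width: 0.0276
grasp_force: 20.0
```

{"fn": "jog_arm", "kwargs": {"motion": [{"x":-0.2,"y":0,"z":0.29,"ax":0,"ay":0,"az":0},{"x":-0.2,"y":0,"z":0.29,"ax":0,"ay":0,"az":0},{"x":-0.17,"y":0,"z":0.31,"ax":0,"ay":0,"az":0},{"x":-0.17,"y":0,"z":0.31,"ax":0,"ay":0,"az":0},{"x":-0.14,"y":0,"z":0.33,"ax":0,"ay":0,"az":0}]}}

```text
time_s: 30.1
tool_pos: [0.4791, 0.1655, 0.1038]
tool_rot: [-180.0, -0.2, 4.0]
force: [2.5, -0.8, 6.6]
grip_width: 0.0278
grasp_force: 20.0
```

{"fn": "jog_arm", "kwargs": {"motion": [{"x":-0.14,"y":0,"z":0.33,"ax":0,"ay":0,"az":0},{"x":-0.11,"y":0,"z":0.34,"ax":0,"ay":0,"az":0},{"x":-0.11,"y":0,"z":0.34,"ax":0,"ay":0,"az":0},{"x":-0.08,"y":0,"z":0.35,"ax":0,"ay":0,"az":0},{"x":0,"y":0,"z":0,"ax":0,"ay":0,"az":0}]}}

```text
time_s: 30.6
tool_pos: [0.4741, 0.1651, 0.0895]
tool_rot: [-180.0, -0.2, 4.0]
force: [3.5, -0.9, 3.2]
grip_width: 0.0275
grasp_force: 20.0
```

{"fn": "jog_arm", "kwargs": {"motion": [{"x":-0.07,"y":0,"z":0.3,"ax":0,"ay":0,"az":0},{"x":-0.05,"y":0,"z":0.3,"ax":0,"ay":0,"az":0},{"x":0,"y":0,"z":0.1,"ax":0,"ay":0,"az":0},{"x":0,"y":0,"z":0,"ax":0,"ay":0,"az":0},{"x":0,"y":0,"z":0,"ax":0,"ay":0,"az":0}]}}

```text
time_s: 31.1
tool_pos: [0.4728, 0.165, 0.0826]
tool_rot: [-180.0, -0.1, 4.0]
force: [2.1, -0.8, 5.1]
grip_width: 0.0278
grasp_force: 20.0
```

{"fn": "jog_arm", "kwargs": {"motion": [{"x":0,"y":0,"z":0.1,"ax":0,"ay":0,"az":0},{"x":0,"y":0,"z":0.1,"ax":0,"ay":0,"az":0},{"x":0,"y":0,"z":0,"ax":0,"ay":0,"az":0},{"x":0,"y":0,"z":0,"ax":0,"ay":0,"az":0},{"x":0,"y":0,"z":0,"ax":0,"ay":0,"az":0}]}}

```text
time_s: 31.6
tool_pos: [0.4727, 0.165, 0.0813]
tool_rot: [180.0, -0.1, 4.0]
force: [0.3, -0.8, 11.0]
grip_width: 0.0277
grasp_force: 20.0
```

{"fn": "jog_arm", "kwargs": {"motion": [{"x":0,"y":0,"z":-0.1,"ax":0,"ay":0,"az":0},{"x":0,"y":0,"z":0,"ax":0,"ay":0,"az":0},{"x":0,"y":0,"z":0,"ax":0,"ay":0,"az":0},{"x":0,"y":0,"z":0,"ax":0,"ay":0,"az":0},{"x":0,"y":0,"z":0,"ax":0,"ay":0,"az":0}], "claw": 0.2}}

```text
time_s: 32.1
tool_pos: [0.4712, 0.1649, 0.0803]
tool_rot: [180.0, 0.1, 4.0]
force: [1.0, -0.3, -0.4]
grip_width: 0.0512
grasp_force: 0.0
```

{"fn": "jog_arm", "kwargs": {"motion": [{"x":0,"y":0,"z":-2,"ax":0,"ay":0,"az":0},{"x":0,"y":0,"z":-2,"ax":0,"ay":0,"az":0},{"x":0,"y":0,"z":-2,"ax":0,"ay":0,"az":0},{"x":0,"y":0,"z":0,"ax":0,"ay":0,"az":0},{"x":0,"y":0,"z":0,"ax":0,"ay":0,"az":0}]}}

```text
time_s: 32.6
tool_pos: [0.4717, 0.1648, 0.1406]
tool_rot: [180.0, -0.0, 4.0]
force: [-0.4, -0.2, -0.5]
grip_width: 0.0522
grasp_force: 0.0
```

{"fn": "jog_arm", "kwargs": {"motion": [{"x":0,"y":0,"z":0,"ax":0,"ay":0,"az":0},{"x":0,"y":0,"z":0,"ax":0,"ay":0,"az":0},{"x":0,"y":0,"z":0,"ax":0,"ay":0,"az":0},{"x":0,"y":0,"z":0,"ax":0,"ay":0,"az":0},{"x":0,"y":0,"z":0,"ax":0,"ay":0,"az":0}], "claw": -1}}

```text
time_s: 33.1
tool_pos: [0.4716, 0.1649, 0.1405]
tool_rot: [180.0, 0.0, 4.0]
force: [-0.3, -0.8, 0.9]
grip_width: 0.0199
grasp_force: 0.0
```

{"fn": "jog_arm", "kwargs": {"motion": [{"x":0,"y":0,"z":1,"ax":0,"ay":0,"az":0},{"x":0,"y":0,"z":1,"ax":0,"ay":0,"az":0},{"x":0,"y":0,"z":0.4,"ax":0,"ay":0,"az":0},{"x":0,"y":0,"z":0,"ax":0,"ay":0,"az":0},{"x":0,"y":0,"z":0,"ax":0,"ay":0,"az":0}]}}

```text
time_s: 33.6
tool_pos: [0.4716, 0.165, 0.1166]
tool_rot: [-180.0, 0.0, 4.0]
force: [0.4, -0.2, -0.2]
grip_width: 0.0005
grasp_force: 0.0
```

{"fn": "jog_arm", "kwargs": {"motion": [{"x":0,"y":0,"z":0.2,"ax":0,"ay":0,"az":0},{"x":0,"y":0,"z":0.2,"ax":0,"ay":0,"az":0},{"x":0,"y":0,"z":0.15,"ax":0,"ay":0,"az":0},{"x":0,"y":0,"z":0.1,"ax":0,"ay":0,"az":0},{"x":0,"y":0,"z":0,"ax":0,"ay":0,"az":0}]}}

```text
time_s: 34.1
tool_pos: [0.4718, 0.165, 0.1108]
tool_rot: [180.0, -0.0, 4.0]
force: [-0.9, -0.6, 4.4]
grip_width: 0.0001
grasp_force: 2.0
```

{"fn": "jog_arm", "kwargs": {"motion": [{"x":0,"y":0,"z":0.1,"ax":0,"ay":0,"az":0},{"x":0,"y":0,"z":0.06,"ax":0,"ay":0,"az":0},{"x":0,"y":0,"z":0,"ax":0,"ay":0,"az":0},{"x":0,"y":0,"z":0,"ax":0,"ay":0,"az":0},{"x":0,"y":0,"z":0,"ax":0,"ay":0,"az":0}]}}

```text
time_s: 34.6
tool_pos: [0.4719, 0.1651, 0.1103]
tool_rot: [180.0, -0.0, 4.0]
force: [-4.4, -0.9, 13.0]
grip_width: 0.0005
grasp_force: 6.1
```

{"fn": "jog_arm", "kwargs": {"motion": [{"x":0,"y":0,"z":-1,"ax":0,"ay":0,"az":0},{"x":0,"y":0,"z":-3,"ax":0,"ay":0,"az":0},{"x":0,"y":0,"z":-4,"ax":0,"ay":0,"az":0},{"x":0,"y":0,"z":-3,"ax":0,"ay":0,"az":0},{"x":0,"y":0,"z":0,"ax":0,"ay":0,"az":0}]}}

```text
time_s: 35.1
tool_pos: [0.4744, 0.1661, 0.2234]
tool_rot: [-179.9, -0.5, 4.0]
force: [1.1, 0.6, 0.4]
grip_width: -0.0
grasp_force: 0.0
```

{"fn": "jog_arm", "kwargs": {"motion": [{"x":0,"y":0,"z":0,"ax":0,"ay":0,"az":0},{"x":0,"y":0,"z":0,"ax":0,"ay":0,"az":0},{"x":0,"y":0,"z":0,"ax":0,"ay":0,"az":0},{"x":0,"y":0,"z":0,"ax":0,"ay":0,"az":0},{"x":0,"y":0,"z":0,"ax":0,"ay":0,"az":0}]}}

```text
time_s: 35.6
tool_pos: [0.4714, 0.1649, 0.218]
tool_rot: [180.0, 0.1, 4.0]
force: [0.2, 0.6, 0.4]
grip_width: 0.0005
grasp_force: 0.0
```

```bash
python3 - <<'E'
from cell import env
from h import *
s=env.read_camera("scene")[:,:,::-1]
cv2.imwrite("pics/s7.png",cv2.resize(s[150:290,250:400],None,fx=4,fy=4,interpolation=cv2.INTER_CUBIC))
S=env.camera_params("scene");a=np.radians(4);b=np.radians(1.1)
for n,x,z in (("grip",-.116,.058),("head top",0,.054),("bolt",-.141,.033)):
    z-=.024;X=np.array([.5901,.1733,.0703])+np.array([np.cos(a),np.sin(a),0])*(x*np.cos(b)-z*np.sin(b))+[0,0,z+x*np.sin(b)];u,v=proj(S,X);print(n,(u-250)*4,(v-150)*4)
o=env.get_obs();print(o["force"],o["tool_pos"])
E
```

```text
grip 309.7803792515074 311.4335288639654
head top 207.97305563659984 188.33637932912495
bolt 332.33531300598565 371.7819807453685
[-0.65385411 -0.02725508 -0.14197267] [0.47147451 0.16487263 0.21818093]
```

View pics/s7.png

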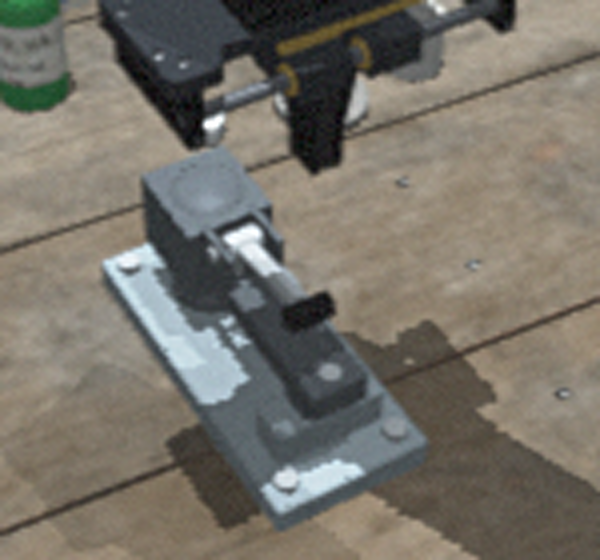

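The head top at (208,190), the bar at (308,310) and the bolt at (330,371) all match the prediction for home, tail on the rest and handle down. The arm is clear, so I'm handing the job in.

```bash
python3 -c "
from cell import env
print(env.sign_off())"
```

```text
the job is handed in; nothing more can be done
None
```

I handed the job in at about 36 s of the 72 s allowed, and sign-off returned no verdict. The coupler is home on the ball, held there at about 23 N including its own weight (wrist force) for over a second. Its tail is on the rest, the handle is fully down, the arm is clear, and I did not touch any bystander.

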